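# Load the melting cup with wax and hold it over the hotplate

### The arm

A 6-joint arm with a two-finger parallel gripper is mounted at the origin on the work surface. World frame = base frame: x ahead of the robot, y to its left, z up, the work surface at z = 0. Lengths are in m, angles in rad, forces in N, time in s.
With the tool pointing down it reaches from about 0.35 to 0.975 m from the base axis. Payload 7.1 kg.
Tool frame: the origin (TCP) lies midway between the tips of the shut fingers; the grasp point (between the pads) lies 19 mm behind it; z points along the fingers, y is the line along which they close (so a half turn about z gives the same grasp; the last joint's range is limited). The gripper opens to 88 mm and grips with 3 to 60 N. Pads are 20 mm wide; open, the fingers measure 115 mm over their backs; the gripper's body (75 mm by 178 mm) begins 61 mm behind the grasp point.
Start: joints at [-1.138, 0.423, 1.63, -0, 1.089, -0.019], TCP at [0.273, -0.562, 0.196] pointing down, gripper open.
Joint ranges: [-3, 3], [-0.9, 2.11], [0.09, 2.58], [-1.31, 4.45], [0.11, 2.69], [-2.54, 2.54]. Speed limits (rad/s): [2.39, 2.39, 3.01, 3.14, 3.14, 3.14].

### API

Orientations are given as a unit quaternion [w, x, y, z].
In Python, from station import move_pose, movel, movej, command_gripper, wait, inverse_kinematics, read_camera, camera_info, MotionError, job_done, get_time, get_joint_pos, get_qvel, get_effort, get_tcp_pos, get_ee_rot, get_ft_force, get_ft_torque, get_grip_width, get_finger_force gives the robot as it stands. Calls block until the motion is done:
- move_pose(position, orientation): joint-space move of the TCP to a pose.
- movel(position, frame=None, v=0.15, until_force=None): straight line of the TCP; frame=None keeps the orientation; v is the mean speed in m/s. With until_force (N) it stops when the force on the tool has changed by that much, and returns True; else False.
- movej(angles): joint-space move.
- command_gripper(opening): opening from 0.0 (shut) to 1.0 (fully open); the grip force is fixed at half the most; returns when the fingers have stopped.
- wait(seconds).
- inverse_kinematics(position, orientation): joint angles nearest the present ones, or None.
- read_camera(name): name is "side" or "top"; returns the picture (480x640x3 uint8, red, green, blue); there is no depth.
- camera_info(name): a dict with "intrinsics" (3x3 intrinsics, pixels), "dist" ([k1, k2, p1, p2, k3] as OpenCV has them; the pictures are not rectified), "T" (4x4, takes a point from camera to world coordinates). Camera axes: x right, y up, looking along -z (the intrinsics and any distortion apply to the point x, -y, -z); pixel columns grow to the right and rows downward; lengths in m; the calibration is good to about 2 mm. A picture is of the moment at which its call begins. camera_info takes no time and is no camera call.
A pose or a line that the arm cannot do raises MotionError and nothing moves.
- job_done(): hands the job in; it is judged then, once.
Readings, each from a call of its own:
- get_time(): time.
- get_joint_pos(): joint angles.
- get_qvel(): joint speeds.
- get_effort(): joint torques, N m.
- get_tcp_pos(): TCP position.
- get_ee_rot(): TCP orientation.
- get_ft_force(): force on the tool from outside, world axes, zero at the start.
- get_ft_torque(): the same for the moment, N m.
- get_grip_width(): opening from 0.0 (shut) to 1.0 (fully open).
- get_finger_force(): force on a finger pad.
Only numpy, scipy, OpenCV 4.12 (cv2) and the standard library are available. Lean on these libraries where they do the work, as an engineer would, in place of code of your own. Each camera call takes 0.05 s, during which the arm holds its last target. There are 200 camera calls.

### The job

With the little scoop, scoop up the wax nuggets from the tray and tip at least three of the four into the steel cup while it stands on the scale, without spilling any outside the cup and the tray or touching them with the fingers; then stand the scoop back in the tray and let go of it. Lift the cup off the scale and hold it upright and still about 5 cm above the middle of the hotplate, touching nothing with it: finish while holding it there. Keep the cup level throughout, never touch the hotplate, and leave the bottles, pots, beaker and spatula where they are.

Things in the scene. Friction and masses are not known exactly. Their poses are not given: they have to be found in the camera images.
- tray: White open tray, fixed, 221 x 64 mm outside, 28 mm high, walls and floor 4 mm thick, 56 mm wide inside; x along its length. The scoop stands at its +x end, the nuggets lie in its -x half. Origin on its underside, 99 mm from its outer +x end. The end wall at -x leans outwards by 35 degrees and is 38 mm high; its foot on the inner floor is at x = -95 mm. Slippery.
- scoop: Steel scoop, 90 g, standing in the tray: pan 72 x 50 mm, floor 2 mm thick, side walls 24 mm high from 8 mm behind the lip, open at its -x end (the lip), closed at +x. Origin at the centre of the pan's underside. The lip faces the tray's -x end. Slid lip first along the floor up to that wall, it rides under the nuggets; tilted 24 degrees they slide along it.
- scoop_handle (a point): Place to grip: on the scoop's upright blue handle, a flat block above the pan's closed end, 32 mm along the scoop's x, 12 mm thick along its y, from 38 to 100 mm above the pan's underside. This point: its middle, at x = 26, y = 0, z = 78 mm in the scoop's frame.
- scoop_lip (a point): Middle of the scoop's open front edge, at x = -36, y = 0, z = 0 mm in the scoop's frame.
- cup: Straight-sided open steel cup standing on the pocket scale, 64 mm across, 70 mm tall, wall 3 mm, floor 4 mm, 140 g; origin at the centre of its underside, z up.
- cup_middle (a point): Middle of the cup's inside, on its axis, 35 mm above its underside.
- scale: Black pocket scale with a steel platform, fixed, 130 x 76 mm, platform top 15 mm above the table; origin at the centre of its underside, the platform's centre at x = +24 mm.
- hotplate: White bench hotplate, fixed, 150 x 150 mm, with a dark round plate 116 mm across; origin at the centre of its underside.
- hotplate_top (a point): Centre of the top of the dark round plate, 60 mm above the table.
- nugget1: Yellow wax nugget 1 of 4, rounded, 16 mm across, 14 mm tall, 10 g; origin at its centre.
- nugget2: Yellow wax nugget 2 of 4, rounded, 16 mm across, 14 mm tall, 10 g; origin at its centre.
- nugget3: Yellow wax nugget 3 of 4, rounded, 16 mm across, 14 mm tall, 10 g; origin at its centre.
- nugget4: Yellow wax nugget 4 of 4, rounded, 16 mm across, 14 mm tall, 10 g; origin at its centre.
- amber_bottle: Bystander, loose: amber bottle with a white cap, 52 mm across, 130 mm tall; origin at the centre of its underside.
- white_jar: Bystander, loose: white jar with a green label, 64 mm across, 65 mm tall; origin at the centre of its underside.
- yellow_bottle: Bystander, loose: small yellow dropper bottle with a white nozzle, 32 mm across, 90 mm tall; origin at the centre of its underside.
- orange_bottle: Bystander, loose: small orange dropper bottle with a white nozzle, 32 mm across, 90 mm tall; origin at the centre of its underside.
- cream_pot: Bystander, loose: low white cream pot, 54 mm across, 36 mm tall; origin at the centre of its underside.
- spatula: Bystander, loose: flat wooden spatula, 160 mm long, 6 mm thick, its length along its x axis; origin at the centre of its underside (its length is off-centre by 5 mm).
- glass_beaker: Bystander, loose: empty glass beaker, 60 mm across, 75 mm tall; origin at the centre of its underside.

How it is judged:
By the outcome, as a careful person would: the job done as asked, in the order asked, and still so for the second after the job is handed in, while the arm keeps its last pose, push and grip.
It also fails if it takes over 72 s, if anything falls off the work surface, if the arm or the gripper's body presses on something with over 40 N, if the wrist force passes 120 N, or if a joint passes its speed limit or range.

## Working session

There is one attempt and no reset: what is moved stays moved. The work goes in short steps, each a Python script; the robot and the scene stay as the last script left them, time stands still between calls to the robot, and variables do not carry over. Pictures are saved under pics/ and viewed, at most 13 in all, crops included, and the job is handed in when it is done.

```bash
ls; mkdir -p pics; python3 - <<'E'
from station import *
import cv2
for n in("top","side"):
    cv2.imwrite(f"pics/{n}0.png",read_camera(n)[:,:,::-1]); print(n,camera_info(n))
print(get_time(),get_ee_rot(),get_tcp_pos())
E
```

```text
pics
top {'intrinsics': array([[469.44613322,   0.        , 321.05298514],
       [  0.        , 469.44613322, 234.7701563 ],
       [  0.        ,   0.        ,   1.        ]]), 'dist': array([-0.0192883,  0.       ,  0.       ,  0.       ,  0.       ]), 'T': array([[ 0.0036554 ,  0.99683693, -0.07939005,  0.50956732],
       [-0.99975313,  0.00538295,  0.02155712,  0.02130165],
       [ 0.02191629,  0.07929165,  0.99661051,  1.27208173],
       [ 0.        ,  0.        ,  0.        ,  1.        ]])}
side {'intrinsics': array([[498.61824204,   0.        , 313.7880371 ],
       [  0.        , 498.61824204, 239.51923061],
       [  0.        ,   0.        ,   1.        ]]), 'dist': array([-0.01039091,  0.        ,  0.        ,  0.        ,  0.        ]), 'T': array([[-0.99627994,  0.0743691 , -0.04353757,  0.54602929],
       [-0.08535983, -0.78227642,  0.61705535,  0.77210927],
       [ 0.01183143,  0.61847622,  0.78571444,  1.02311824],
       [ 0.        ,  0.        ,  0.        ,  1.        ]])}
0.1 [-6.47199145e-04  9.74595421e-01  2.23971710e-01 -1.37053436e-04] [ 0.27266566 -0.56181881  0.19549517]
```

View pics/top0.png

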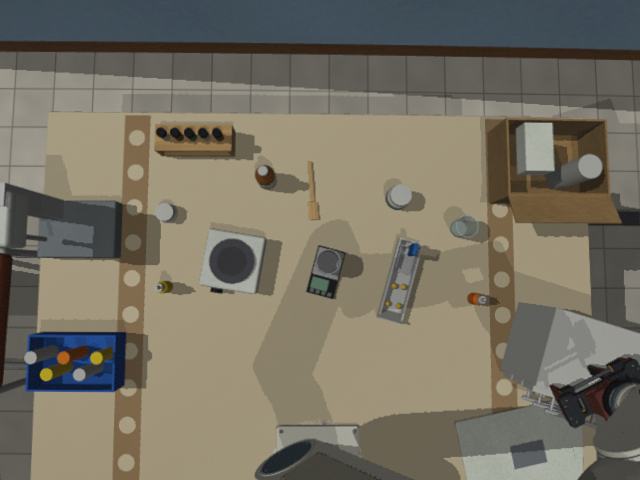

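View pics/side0.png

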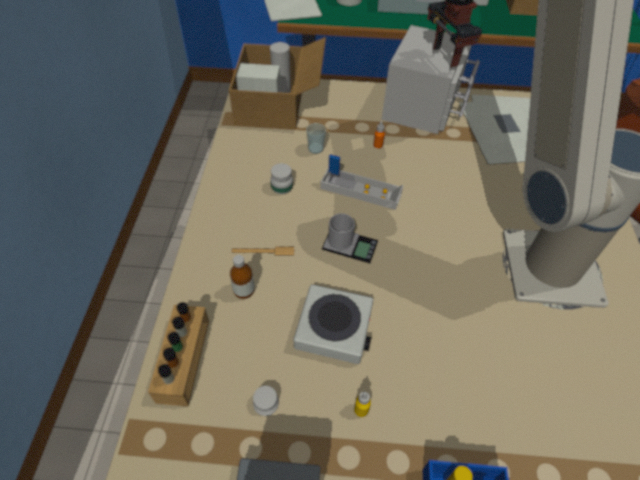

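The top view shows the tray near (402,280) with the blue handle at (414,249) and the nuggets at about (388-404, 287-306). The cup is on the scale at (328,262) and the hotplate's dark disc is at (233,261). In the side view the handle is at (334,166), the cup at (342,232) and the disc at (335,317).

```bash
cat > h.py <<'E'
from station import *
import numpy as np, cv2
from scipy.spatial.transform import Rotation as R
F=np.diag([1,-1,-1.])
def ray(n,uv):
    c=camera_info(n); T=c["T"]
    p=cv2.undistortPoints(np.array(uv,float).reshape(-1,1,2),c["intrinsics"],c["dist"]).reshape(-1,2)
    d=np.c_[p,np.ones(len(p))]@F@T[:3,:3].T
    return T[:3,3],d
def onplane(n,uv,z):
    o,d=ray(n,uv); return o+d*((z-o[2])/d[:,2])[:,None]
def proj(n,P):
    c=camera_info(n); T=c["T"]
    p=(np.array(P,float).reshape(-1,3)-T[:3,3])@T[:3,:3]@F
    return cv2.projectPoints(p,np.zeros(3),np.zeros(3),c["intrinsics"],c["dist"])[0].reshape(-1,2)
def two(a,b):
    (o1,d1),(o2,d2)=ray("top",a),ray("side",b); d1=d1[0];d2=d2[0]
    s=np.linalg.lstsq(np.c_[d1,-d2],o2-o1,rcond=None)[0]
    p,q=o1+s[0]*d1,o2+s[1]*d2; return (p+q)/2,np.linalg.norm(p-q)
def blobs(img,lo,hi,box,amin=6):
    x0,y0,x1,y1=box
    m=cv2.inRange(cv2.cvtColor(img[y0:y1,x0:x1],cv2.COLOR_RGB2HSV),lo,hi)
    n,l,st,c=cv2.connectedComponentsWithStats(m)
    return [(c[i]+[x0,y0],st[i,4]) for i in range(1,n) if st[i,4]>=amin]
E
python3 - <<'E'
from h import *
t=cv2.imread("pics/top0.png"); s=cv2.imread("pics/side0.png")
for n,i,b in(("top",t,(370,230,440,330)),("side",s,(310,145,410,215))):
    rgb=i[:,:,::-1].copy()
    print(n,"blue",blobs(rgb,(100,130,50),(125,255,255),b)); print("yel",blobs(rgb,(17,110,120),(32,255,255),b,3))
def crop(i,b,k): return cv2.resize(i[b[1]:b[3],b[0]:b[2]],None,fx=k,fy=k,interpolation=cv2.INTER_CUBIC)
a=crop(t,(300,230,440,330),5.7); cv2.imwrite("pics/t1.png",a)
cv2.imwrite("pics/s1.png",crop(s,(290,140,420,270-32),6.1))
E
```

```text
top blue [(array([412.91764706, 249.34117647]), np.int32(85))]
yel [(array([393.5, 285.5]), np.int32(16)), (array([402.52941176, 286.35294118]), np.int32(17)), (array([387., 303.]), np.int32(11)), (array([397.73333333, 305.33333333]), np.int32(15))]
side blue [(array([334.03205128, 164.51923077]), np.int32(156))]
yel [(array([366.78947368, 186.        ]), np.int32(19)), (array([365.66666667, 191.25      ]), np.int32(12)), (array([384.5       , 190.77777778]), np.int32(18))]
```

View pics/t1.png

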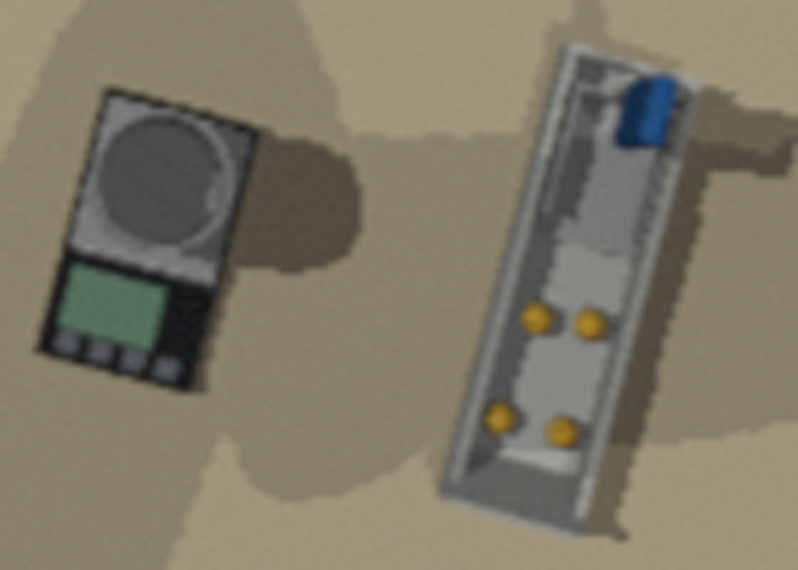

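View pics/s1.png

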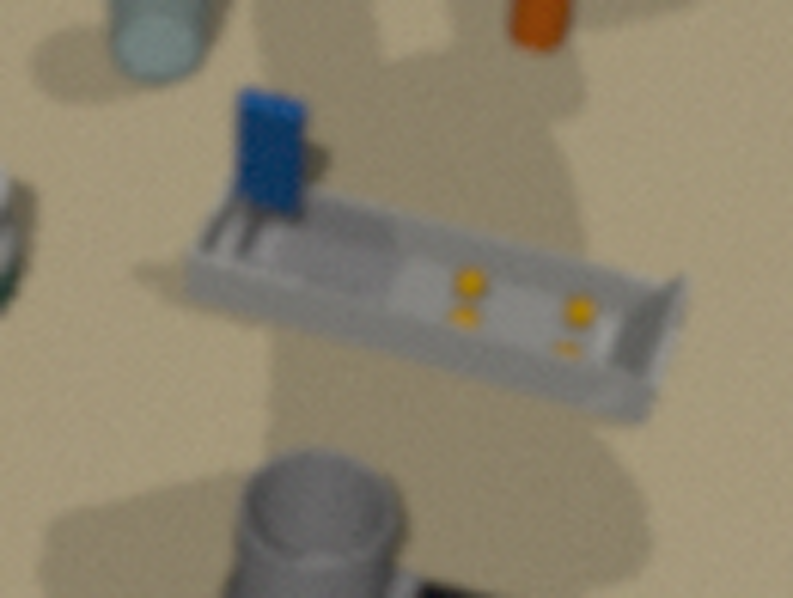

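The crops show the tray's rim corners in the top crop at (570,43), (700,83), (443,493) and (580,535). The cup rim is centred near (167,180), and all four nuggets are on the tray floor in two rows beyond the scoop.

```bash
python3 - <<'E'
from h import *
np.set_printoptions(precision=4,suppress=True)
f=lambda p:(np.array(p,float)+.5)/5.7-.5+[300,230]
g=lambda p:(np.array(p,float)+.5)/6.1-.5+[290,140]
A=onplane("top",f([(570,43),(700,83)]),.028);B=onplane("top",f([(443,493),(580,535)]),.038)
m1,m2=A.mean(0),B.mean(0);print("tray corners\n",A,B,"\nlen",np.linalg.norm((m1-m2)[:2]),"w",np.linalg.norm(A[0]-A[1]),np.linalg.norm(B[0]-B[1]))
d=(m1-m2)[:2];d/=np.linalg.norm(d);yaw=np.arctan2(d[1],d[0]);print("yaw",np.degrees(yaw),"origin(from +x end)",m1[:2]-.099*d,"(from -x)",m2[:2]+.122*d)
w=(A[0]-A[1])[:2];print("yaw by end",np.degrees(np.arctan2(-w[0],w[1])))
# side-view corners: (185,260) lower? tops
print("side tray top corners",onplane("side",g([(190,250),(255,165+10)]),.028))
O=m1[:2]-.099*d; L=lambda P:np.c_[(P[:,:2]-O)@d,(P[:,:2]-O)@np.array([-d[1],d[0]])]
N=onplane("top",[(393.5,285.5),(402.5,286.4),(387,303),(397.7,305.3)],.011);print("nuggets local\n",L(N))
print("scoop floor lip corners top",L(onplane("top",f([(565,245),(640,262)]),.006)))
h,e=two((412.9,249.3),(334.03,164.5));print("handle rough",h,e,L(h[None]))
# handle top face corners side view (240,92),(303,98) at z=.104; 
H=onplane("side",g([(240,92),(305,99)]),.104);print("handle top edge side\n",H,L(H))
H=onplane("top",f([(627,78),(676,80),(660,146),(617,140)]),.104);print("h top",L(H))
top=cv2.imread("pics/top0.png");side=cv2.imread("pics/side0.png")
print("cup rim top",onplane("top",f([(167,180)]),.085),"edges",onplane("top",f([(96,180),(240,180)]),.085))
C=onplane("side",g([(245,500),(400,515),(322,450),(322,560)]),.085);print("cup side",C)
# hotplate disc
for n,b,i in(("top",(195,225,275,300),top),("side",(295,280,378,365),side)):
    m=cv2.inRange(cv2.cvtColor(i[b[1]:b[3],b[0]:b[2]],cv2.COLOR_BGR2GRAY),0,95)
    m=cv2.morphologyEx(m,cv2.MORPH_OPEN,np.ones((5,5)))
    c=max(cv2.findContours(m,0,2)[0],key=cv2.contourArea);el=cv2.fitEllipse(c);u=np.array(el[0])+b[:2]
    print(n,"disc",u,el[1],onplane(n,[u],.06))
E
```

```text
tray corners
 [[ 0.6035 -0.2153  0.028 ]
 [ 0.585  -0.2763  0.028 ]] [[ 0.3957 -0.1531  0.038 ]
 [ 0.3767 -0.216   0.038 ]] 
len 0.2168906922744147 w 0.06376174684414734 0.06570892840384777
yaw -16.418090270527674 origin(from +x end) [ 0.4993 -0.2178] (from -x) [ 0.5032 -0.219 ]
yaw by end -16.836566026627747
side tray top corners [[ 0.5998 -0.2207  0.028 ]
 [ 0.5732 -0.2729  0.028 ]]
nuggets local
 [[-0.0285  0.0092]
 [-0.0239 -0.0147]
 [-0.0783  0.0132]
 [-0.076  -0.0161]]
scoop floor lip corners top [[ 0.009   0.0044]
 [ 0.0115 -0.0321]]
handle rough [ 0.5672 -0.2406  0.0738] 0.0032617128914635436 [[ 0.0716 -0.0026]]
handle top edge side
 [[ 0.5811 -0.2453  0.104 ]
 [ 0.5521 -0.2436  0.104 ]] [[ 0.0862 -0.0032]
 [ 0.0579 -0.0098]]
h top [[ 0.082   0.0158]
 [ 0.0874 -0.0052]
 [ 0.0575 -0.0063]
 [ 0.0546  0.0126]]
cup rim top [[ 0.5373 -0.0244  0.085 ]] edges [[ 0.5372  0.0071  0.085 ]
 [ 0.5375 -0.0568  0.085 ]]
cup side [[ 0.5636 -0.0245  0.085 ]
 [ 0.5009 -0.0226  0.085 ]
 [ 0.534  -0.0544  0.085 ]
 [ 0.5311  0.0038  0.085 ]]
top disc [231.6597 260.7041] (43.726661682128906, 44.6551513671875) [[0.538  0.2247 0.06  ]]
side disc [334.2497 317.2128] (45.54341125488281, 50.935482025146484) [[0.5363 0.2274 0.06  ]]
```

```bash
cat >> h.py <<'E'
YAW=np.radians(-16.6); O=np.array([.5005,-.2183,0]); RZ=R.from_euler('z',YAW)
tray=lambda x,y,z: O+RZ.apply([x,y,z])
def q(r): x,y,z,w=r.as_quat(); return [w,x,y,z]
def pose(lip,pitch,yaw=YAW):
    "TCP pose for lip at world point, pitch deg (+ = lip up)"
    r=R.from_euler('z',yaw)*R.from_euler('y',np.radians(pitch))
    return np.array(lip)+r.apply([.062,0,.059]), q(r*R.from_euler('x',np.pi))
def pic(*names):
    for n in names:
        c,k=n.split("-"); cv2.imwrite(f"pics/{n}.png",read_camera(c)[:,:,::-1])
E
python3 - <<'E'
from h import *
np.set_printoptions(precision=4,suppress=True)
p,o=pose(tray(.010,0,.004),0); print("tcp",p)
for l,a in((tray(-.095,0,.004),0),(tray(-.115,0,.034),27),(np.array([.525,-.02,.1]),-50)):
    P,Q=pose(l,a); print(inverse_kinematics(P,Q))
move_pose(p+[0,0,.07],o); movel(p); print(get_time(),get_tcp_pos(),get_ft_force())
command_gripper(0.0); print(get_time(),get_grip_width()*.088,get_finger_force(),get_ft_force(),get_tcp_pos())
pic("top-g","side-g")
t=cv2.imread("pics/top-g.png")[225:335,340:460];s=cv2.imread("pics/side-g.png")[130:240,290:420]
cv2.imwrite("pics/g.png",np.hstack([cv2.resize(t,(400,367)),cv2.resize(s,(400,367))]))
E
```

```text
tcp [ 0.5695 -0.2389  0.063 ]
[-0.4423  0.4657  1.9587 -0.      0.7172  1.4183]
[-0.4074  0.6972  1.6202 -0.0554  1.2931  1.4811]
[ 0.1563  0.2026  2.4377  3.9799  0.4606 -2.056 ]
2.3417 [ 0.5697 -0.2394  0.0634] [ 0.136  -0.6905 -0.1028]
3.4917 0.011629515379202818 29.98148739337921 [ 0.127   0.2265 -0.5905] [ 0.5694 -0.2388  0.0629]
```

View pics/g.png

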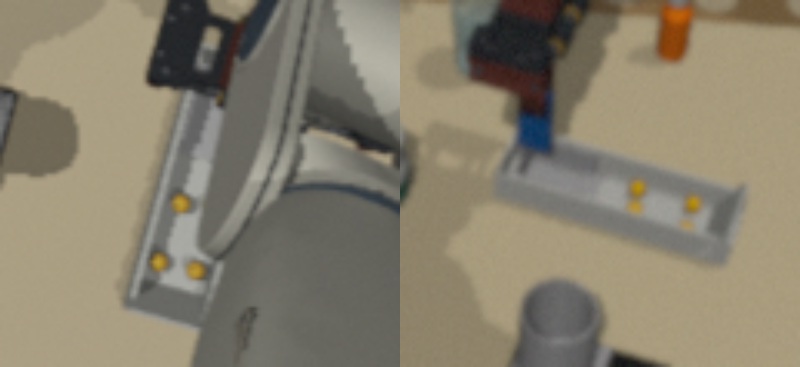

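The scoop is gripped (width 11.6 mm on a 12 mm handle) and the nuggets are undisturbed. Next I'll slide it to the wall, then tilt it up along the wall.

```bash
python3 - <<'E'
from h import *
np.set_printoptions(precision=4,suppress=True)
z=.004-.0002
p,o=pose(tray(-.080,0,z),0); movel(p,v=.09); print(get_time(),get_tcp_pos(),get_ft_force())
p,o=pose(tray(-.105,0,z),0); r=movel(p,v=.025,until_force=4); print(r,get_time(),get_ft_force())
l=RZ.inv().apply(np.array(get_tcp_pos())-O)-[.062,0,.059]; print("lip local",l)
pic("top-s","side-s")
t=cv2.imread("pics/top-s.png")[225:335,340:460];s=cv2.imread("pics/side-s.png")[130:240,290:420]
cv2.imwrite("pics/s.png",np.hstack([cv2.resize(t,(400,367)),cv2.resize(s,(400,367))]))
cur=get_joint_pos()
for y in(163,-90,90,-17,-140,130):
  for a in(25,-42):
    L=np.array([.5365,-.024,.092])-R.from_euler('z',y,degrees=True).apply([-.014,0,0])
    print(y,a,inverse_kinematics(*pose(L,a,np.radians(y))))
E
```

```text
4.7417 [ 0.4838 -0.2134  0.0629] [ 0.2135 -0.6295 -0.6748]
True 5.425 [ 0.5366 -1.2989 -0.4977]
lip local [-0.0959 -0.0003  0.004 ]
163 25 [ 0.1074  0.1787  2.3565 -0.7002  0.2608 -0.5178]
163 -42 [-0.1301  0.6972  1.4168  0.1131  1.7526 -1.4259]
-90 25 [-0.473   0.5228  1.7628  0.4345  1.1056  2.4223]
-90 -42 [ 0.3032  0.4808  1.831  -0.7517  1.2087 -2.4233]
90 25 [ 0.3576  0.4993  1.807  -0.4742  1.049   0.6415]
90 -42 [-0.4228  0.5015  1.7925  0.6904  1.2807 -0.7764]
-17 25 [-0.1372  0.7454  1.33    0.0674  1.4978  1.7107]
-17 -42 None
-140 25 None
-140 -42 [ 0.1367  0.65    1.509  -0.3649  1.6297 -2.0305]
130 25 [ 0.361   0.3061  2.1539 -0.7117  0.6568  0.2302]
130 -42 [-0.2812  0.6376  1.533   0.3826  1.6098 -1.0922]
```

View pics/s.png

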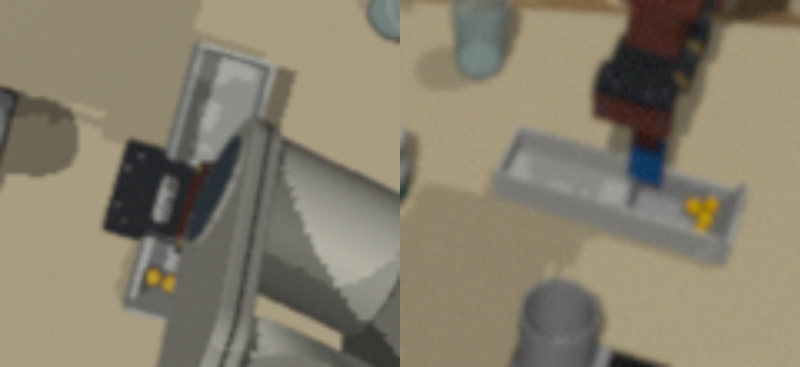

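The lip stopped at local x = -0.096 m, within 1 mm of the wall's foot. All four nuggets are bunched over the lip (side panel around (703,210)).

```bash
python3 - <<'E'
from h import *
np.set_printoptions(precision=4,suppress=True)
t35=np.tan(np.radians(35))
for a in(4,8,12,16,20,24,27):
    h=.072*np.sin(np.radians(a))+.0007
    P,Q=pose(tray(-.0950+.001-h*t35,0,.004+h),a); movel(P,Q,v=.035)
    print(a,get_time(),get_ft_force())
x=-.094-.033*t35
P,Q=pose(tray(x+.004,0,.10),27); movel(P,Q,v=.06)
P,Q=pose(tray(x+.004,0,.155),27); movel(P,Q,v=.12)
wait(.2)
print(get_time(),get_ft_force(),get_joint_pos())
pic("top-l","side-l")
t=cv2.imread("pics/top-l.png")[225:335,340:460];s=cv2.imread("pics/side-l.png")[130:240,290:420]
cv2.imwrite("pics/l.png",np.hstack([cv2.resize(t,(400,367)),cv2.resize(s,(400,367))]))
E
```

```text
4 5.775 [-0.6835 -2.0371 -1.6469]
8 6.025 [ 0.3098 -1.3121 -1.4106]
12 6.275 [-1.0071 -0.9768 -0.9692]
16 6.525 [-0.0223 -2.2455  1.1039]
20 6.775 [-1.1903 -1.2176  3.123 ]
24 7.025 [-0.547  -1.3168  3.9311]
27 7.275 [-0.4495 -1.6202  3.3506]
9.2833 [ 0.8781  0.4226 -1.1684] [-0.407   0.5435  1.5692 -0.0533  1.4991  1.47  ]
```

View pics/l.png

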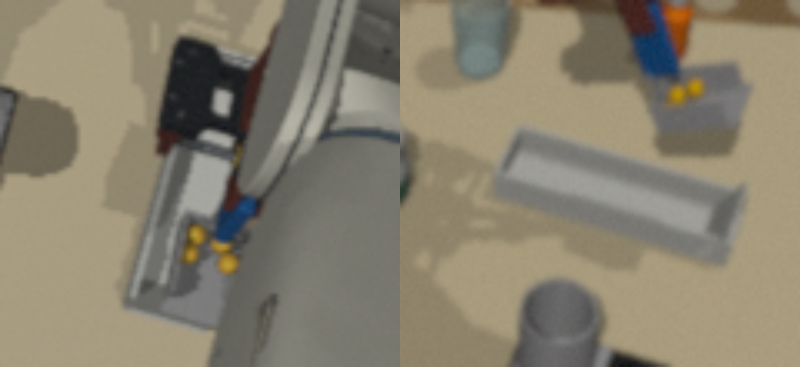

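All four nuggets are in the scoop at the closed end, and the tray is empty. Next I'll carry it to the cup.

```bash
python3 - <<'E'
from h import *
np.set_printoptions(precision=4,suppress=True)
RZi=RZ.inv()
L0=tray(-.113,0,.155); L1=np.array([.5365,-.024+.013,.14])
for s in np.linspace(0,1,6)[1:]:
    P,Q=pose(L0*(1-s)+L1*s,27,YAW+s*(np.pi/2-YAW)); movel(P,Q,v=.14)
print(get_time(),get_joint_pos())
for a,z in((12,.125),(0,.112),(-6,.1),(-9,.0925)):
    P,Q=pose([L1[0],L1[1],z],a,np.pi/2); movel(P,Q,v=.07)
wait(.2)
print(get_time(),get_joint_pos(),get_ft_force())
pic("top-p","side-p")
t=cv2.imread("pics/top-p.png")[220:330,270:390];s=cv2.imread("pics/side-p.png")[160:270,270:400]
cv2.imwrite("pics/p.png",np.hstack([cv2.resize(t,(400,367)),cv2.resize(s,(400,367))]))
E
```

```text
12.3167 [ 0.3726  0.4469  1.7764 -0.4813  1.1498  0.6284]
13.8333 [-0.0417  0.3467  1.8568  0.1913  0.9534 -0.1548] [ 0.4498  1.0457 -1.0646]
```

View pics/p.png

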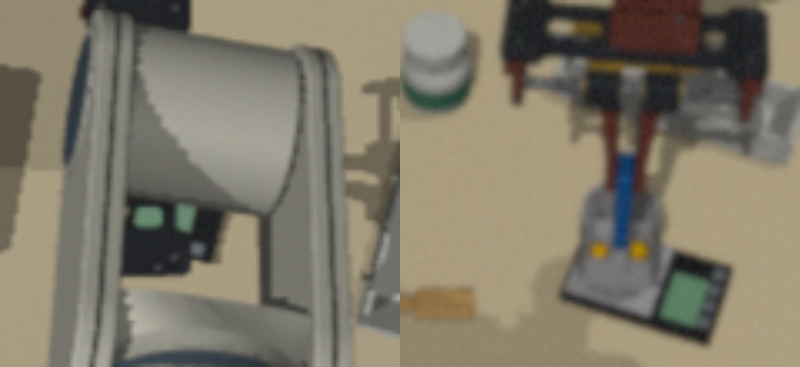

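The scoop is centred on the cup: the handle is at panel x≈625 and the cup axis at ≈622. The nuggets are still at the rear, so I'll tilt slowly.

```bash
python3 - <<'E'
from h import *
np.set_printoptions(precision=4,suppress=True)
def t(a,w,L=[.5365,-.011,.0925]):
    P,Q=pose(L,a,np.pi/2); movel(P,Q,v=.03); wait(w)
f=[]
for a in(-13,-16,-18,-20,-22,-24,-26): t(a,.15)
wait(.5)
for a in(-29,-32,-36,-40): t(a,.15)
wait(.6)
print(get_time(),get_joint_pos(),get_ft_force())
s=read_camera("side"); cv2.imwrite("pics/side-q.png",s[:,:,::-1])
print(blobs(s,(17,110,120),(32,255,255),(270,150,420,280),3))
cv2.imwrite("pics/q.png",cv2.resize(s[140:280,260:430,::-1],(680,560)))
E
```

```text
19.8833 [-0.4057  0.4848  1.7983  0.6699  1.257  -0.7508] [-0.5667 -0.083  -0.0421]
[(array([282.5882, 250.5412]), np.int32(170))]
```

View pics/q.png

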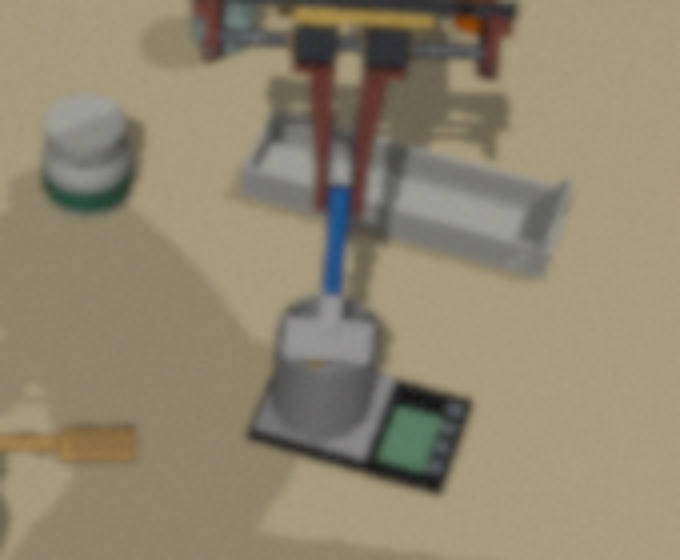

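The nuggets have gone into the cup: some yellow shows just inside the rim at (318,365) and none is visible outside. I'll lift away and check.

```bash
python3 - <<'E'
from h import *
np.set_printoptions(precision=4,suppress=True)
P,Q=pose([.5365,-.011,.15],-40,np.pi/2); movel(P,Q,v=.1)
L0=np.array([.5365,-.011,.15]); L1=tray(.010,0,.15)
for s in np.linspace(0,1,6)[1:]:
    P,Q=pose(L0*(1-s)+L1*s,min(0,-40*(1-1.7*s)),np.pi/2+s*(YAW-np.pi/2)); movel(P,Q,v=.16)
print(get_time(),get_joint_pos(),get_ft_force())
pic("top-r","side-r")
t=cv2.imread("pics/top-r.png")[220:330,300:450];s=cv2.imread("pics/side-r.png")[140:270,280:410]
cv2.imwrite("pics/r.png",np.hstack([cv2.resize(t,(440,400)),cv2.resize(s,(360,400))]))
E
```

```text
23.65 [-0.4153  0.398   1.6371  0.0007  1.107   1.4415] [-0.3068  0.764   0.2652]
```

View pics/r.png

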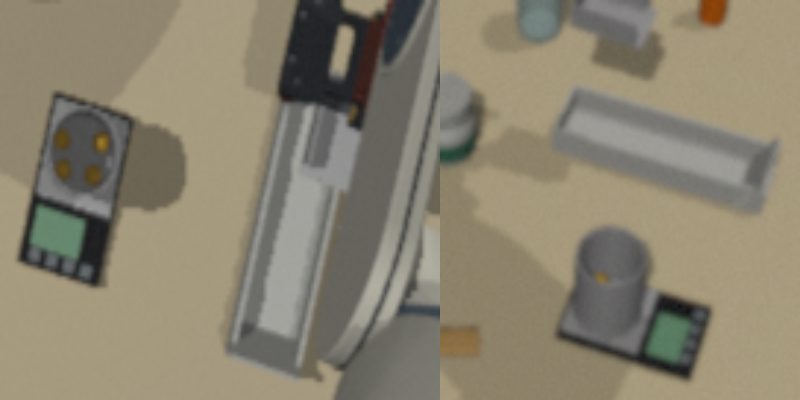

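All four nuggets are in the cup and both the tray and the scoop are empty. Now to set the scoop down.

```bash
python3 - <<'E'
from h import *
np.set_printoptions(precision=4,suppress=True)
P,Q=pose(tray(.010,0,.020),0); print(movel(P,Q,v=.12,until_force=6))
P,Q=pose(tray(.010,0,.0025),0); print(movel(P,Q,v=.02,until_force=2.5),get_tcp_pos(),get_ft_force(),get_time())
wait(.2); command_gripper(1.0)
p=np.array(get_tcp_pos()); movel(p+[0,0,.09],v=.15)
print(get_time())
# cup grasp approach: close along world y' = tangential, pick from IK
c=np.array([.5365,-.0235,0])
for y in(-75,-90,-107,0,-17,90): 
    print(y,inverse_kinematics(c+[0,0,.046],q(R.from_euler('z',y,degrees=True)*R.from_euler('x',np.pi))))
y=-17 # tool y across the scale
Q=q(R.from_euler('z',y,degrees=True)*R.from_euler('x',np.pi))
move_pose(c+[0,0,.16],Q); print(get_time())
pic("top-t","side-t")
t=cv2.imread("pics/top-t.png")[220:330,300:450];s=cv2.imread("pics/side-t.png")[140:270,280:410]
cv2.imwrite("pics/t.png",np.hstack([cv2.resize(t,(440,400)),cv2.resize(s,(360,400))]))
E
```

```text
False
True [ 0.5694 -0.2389  0.064 ] [ 0.894  -0.5461  2.7819] 25.6833
27.8667
-75 None
-90 None
-107 None
0 [-0.0659  0.5209  1.9123 -0.      0.7084  1.5049]
-17 [-0.0659  0.5209  1.9123 -0.      0.7084  1.8016]
90 [-0.0659  0.5209  1.9123 -0.      0.7084 -0.0659]
28.7417
```

View pics/t.png

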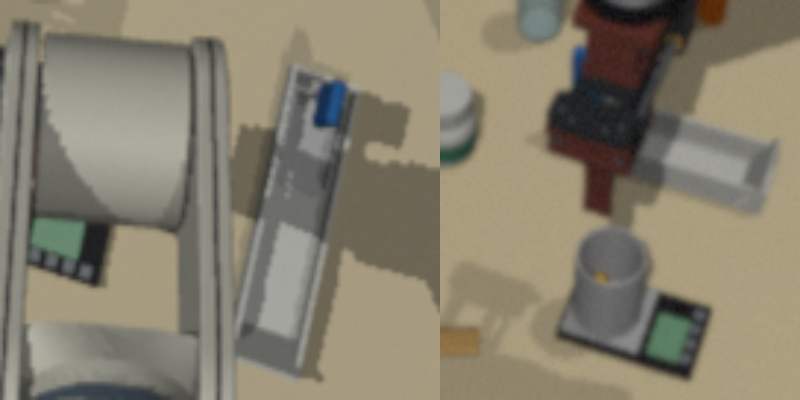

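The scoop stands in the tray, released, and the open fingers are over the cup. Now I'll grasp it and carry it across.

```bash
python3 - <<'E'
from h import *
np.set_printoptions(precision=4,suppress=True)
c=np.array([.5365,-.0235,0])
print(movel(c+[0,0,.046],v=.08,until_force=4),get_tcp_pos(),get_ft_force())
command_gripper(0.0); print(get_grip_width()*.088,get_finger_force(),get_ft_force())
p=np.array(get_tcp_pos()); print(p)
movel(p+[0,0,.02],v=.04); movel(p+[0,0,.125],v=.12); print(get_grip_width()*.088,get_ft_force())
e=np.array([.537,.2255,0]); movel(e+[0,0,p[2]+.125],v=.12)
movel(e+[0,0,p[2]-.015+.110],v=.05); wait(.5)
print(get_time(),get_tcp_pos(),get_ee_rot(),get_grip_width()*.088,get_ft_force())
pic("top-e","side-e")
cv2.imwrite("pics/e.png",cv2.resize(cv2.imread("pics/side-e.png")[140:400,220:420],(460,598)))
E
```

```text
False [ 0.5369 -0.0235  0.0465] [0.3085 0.1363 0.9061]
0.06376935594343104 30.000342316925526 [-0.6401 -0.4485  1.4191]
[ 0.5365 -0.0236  0.0462]
0.06419592985477882 [-0.6589 -0.5284 -1.5268]
36.075 [0.537  0.2255 0.1412] [-0.      0.989  -0.1478  0.0001] 0.06349430484623242 [ 0.6426 -0.1325 -1.0911]
```

View pics/e.png

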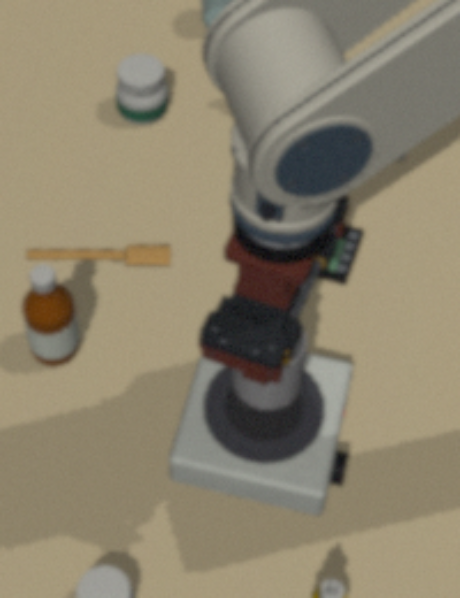

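The cup is held level over the plate's centre, its body at about (265,385) above the disc at (263,410). Nothing else has moved, so I'm handing in.

```bash
python3 -c "
from station import *
print(job_done(),get_time())"
```

```text
the job is handed in; nothing more can be done
the job is handed in; nothing more can be done
```

The job is handed in at about 36 s: all four nuggets are in the cup, the scoop is back in the tray and released, and the cup is held level about 5 cm above the middle of the hotplate.

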